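# Set the beam scale to weigh out feed

## Robot

A 6-joint arm with a two-finger parallel gripper is mounted at the origin on the work surface. World frame = base frame: x ahead of the robot, y to its left, z up, the work surface at z = 0. Lengths are in m, angles in rad, forces in N, time in s.
With the tool pointing down it reaches from about 0.375 to 0.975 m from the base axis. Payload 3.8 kg.
Tool frame: the origin (TCP) lies midway between the tips of the shut fingers; the grasp point (between the pads) lies 19 mm behind it; z points along the fingers, y is the direction in which the jaws open and shut (so a half turn about z gives the same grasp; the last joint's range is limited). The gripper opens to 85 mm and grips with 20 to 120 N. Pads are 22 mm wide; open, the fingers measure 114 mm over their backs; the gripper's body (76 mm by 85 mm) begins 54 mm behind the grasp point. The pads swing forward as they close: fully open they stand 13 mm farther back than shut.
Start: joints at [1.116, 0.264, 1.604, -0, 1.274, -0.037], TCP at [0.274, 0.617, 0.231] pointing down, gripper open.
Joint ranges: [-2.63, 2.63], [-0.94, 2.18], [0.31, 2.57], [-1.31, 4.45], [0, 2.66], [-2.55, 2.55]. Speed limits (rad/s): [2.57, 2.57, 3.14, 3.14, 3.14, 3.14].

## Interface

Orientations are given as a rotation vector (axis times angle).
In Python, from workcell import bot gives the robot as it stands.
- The arm moves only by the tool drive_tool, never from a script. Its argument "steps" is a list of rows, each a list of 2 entries, a list of its own where there are three numbers: the shift along the tool's x, y, z in mm, then the turn about the tool's z in degrees. In form: [[[dx, dy, dz], twist], ...]. A call has 1 to 8 rows; each row shifts and turns the commanded pose from where the row before left it, along the tool's axes as they then stand; what a row does not reach is not made up. A row lasts 1/12 s, in which the tool goes at most 41.7 mm and 7.16 degrees, less where a joint would pass 70% of its speed; a pose out of reach is approached as far as the arm can. A call is refused whole if a number of a shift passes 41.7 or a number of a turn 7.16, either way. A call with a gripper value outside its range is refused whole. "jaw" is the opening, from 0 (shut) to 1 (fully open), set as the call begins (left out, the last holds). The fingers move at their own pace and stop on an object; "force" is the grip in N (left out, the last holds). Time passes only in rows, so rows that do not move let the fingers close. It gives the time, the measured TCP pose, the force and the opening at its end, in the units of the state.
- bot.read_state(): the state, without advancing time (a new reading comes with each control period).
- bot.read_camera(name): name is "side" or "top"; returns the picture (400x640x3 uint8, red, green, blue); there is no depth.
- bot.camera_info(name): a dict with "fx", "fy", "cx", "cy" (pixels), "position" and "attitude" of the camera in the world. Camera axes: x right, y down, z forward; pixel columns grow to the right and rows downward; lengths in m; the calibration is good to about 2 mm. A picture is of the moment at which its call begins. camera_info takes no time and is no camera call.
- bot.finish_job(): hands the job in, once; it reports no verdict.
The state is a dict: "time": time; "q": joint angles; "joint_vel": joint speeds; "joint_torque": joint torques, N m; "tool_pos": TCP position; "tcp_rot": TCP orientation; "wrist_force": force on the tool from outside, world axes, zero at the start; "torque": the same for the moment, N m; "width": opening from 0.0 (shut) to 1.0 (fully open).
Only numpy, scipy, OpenCV 4.12 (cv2) and the standard library are available. Lean on these libraries where they do the work, as an engineer would, in place of code of your own. Each camera call takes 0.05 s, during which the arm holds its last target.

## Task

Get the beam scale on the counter ready to weigh out feed: push the large poise along its notched beam until it drops into the third notch after the zero notch, and push the small poise on the plain bar back against its zero stop. Slide both with the fingertips without lifting the large poise clear of its beam, and leave the things standing around the scale where they are.

Things in the scene. Friction and masses are not known exactly. Their poses are not given: they have to be found in the camera images.
- scale: Bench beam scale fixed to the counter: grey cast base 380 x 370 mm, a shallow steel pan on it and, on the operator's side, two aluminium beams side by side along y, locked level so they do not move. Origin: centre of its underside. +x points from the beams to the pan (away from the operator), +y to the zero end of both beams (operator's left), z up. All offsets below are in this frame.
- zero_notch (a point): Zero notch of the large beam, at the beam's top: x -105, y +90, z 135 mm of the scale. The beam is 14 mm thick. Its top edge has six notches 36 mm apart, at y +90 (zero), +54, +18, -18 (the third after zero), -54, -90: each 20 mm wide, 5 mm deep, with sloping sides and a black line across the floor; between them the top is flat for 16 mm. Beam ends at y +-160.
- zero_stop (a point): Zero stop of the small beam, middle of the face that the poise meets, at the beam's top: x -165, y +105, z 135 mm of the scale. The small beam is plain, 8 mm thick, 60 mm in front of the large one. Stops are dark collars 16 mm wide, 4 mm proud of the beam's top. Grey pillars, tops level with the beams, stand at y +-160 to +-178 mm.
- pan_rim (a point): Middle of the pan rim's edge nearest the beams: x -63, y 0, z 113 mm of the scale. The pan covers x -63 to +173, y within 160 mm; nothing on the scale but the poises stands higher than 139 mm.
- large_poise (a joint): Travel of the large poise along its beam, m: 0 in the zero notch, growing to -y of the scale (operator's right), 0.036 a notch: 0.108 = third after zero; range -0.006 to 0.186. It takes about 1 N on the flats, 3 to 9 N (felt as a rise, then a dip) to climb from a notch; within 6 mm of a notch's centre, let go, it slides in by its own weight and drops 5 mm. It can be raised off the beam.
- large_poise_top (a point): Centre of the knob's top on the large poise, over its middle: z 175 mm when it rides on a flat of the beam, 170 mm when down in a notch. The poise is a polished steel weight, about 0.45 kg, astride the large beam: 34 mm long along it, 38 mm across; upright end faces from 40 mm below to 28 mm above the beam's top, knob 16 mm wide above.
- small_poise (a joint): Travel of the small poise along the small beam, m: 0 against the zero stop (its centre then at y +95 mm of the scale), growing to -y of the scale, to 0.190 at the end stop. Slides smoothly at about 1 N and stays where it is left.
- small_poise_top (a point): Centre of the knob's top on the small poise, over its middle, 164 mm above the counter. The poise is a polished steel block, 0.1 kg, astride the small beam: 20 mm long along it, 24 mm across; end faces from 18 mm below to 21 mm above the beam's top, knob 10 mm wide above.
- scoop: Green plastic feed scoop, 250 mm long, 100 mm wide, 62 mm high, lying on the counter beside the scale, handle towards its own -x; origin on its underside. To be left alone.
- padlock: Stainless padlock lying flat, 78 x 50 x 22 mm, shackle towards its own +x; origin on its underside. To be left alone.
- mug: White ceramic mug, 82 mm across, 95 mm high, handle on its own +y; origin at the centre of its underside. To be left alone.
- torch: Black torch lying along its own x, 160 mm long, 42 mm thick; origin on its underside. To be left alone.

How it is judged:
At the end, for the whole second after the job is handed in: The large poise sits down in the third notch after zero (within 4 mm along the beam and dropped at least half the notch depth), the small poise is against its zero stop (within 4 mm), and both are at rest (value of joint large_poise between 0.104 and 0.112 m and z of large_poise_top in the frame of scale below 0.1725 m and value of joint small_poise below 0.004 m and velocity of joint large_poise between -0.01 and 0.01 m/s and velocity of joint small_poise between -0.01 and 0.01 m/s); the robot touches nothing.
It fails at once if the large poise is lifted clear of its beam (more than 10 mm above its riding height) (z of large_poise_top in the frame of scale above 0.185 m).
It fails at once if the scoop, padlock, mug or torch is moved by more than 20 mm (distance of any of scoop, padlock, mug, torch from where it was at the start of the episode above 0.02 m).
It fails at once if the mug is tipped over (angle between mug's own z axis and vertical above 0.5 rad).
It also fails if it takes over 64 s, if anything falls off the work surface, if the arm or the gripper's body presses on something with over 40 N, if the wrist force passes 120 N, or if a joint passes its speed limit or range.

## Working session

There is one attempt and no reset: what is moved stays moved. The work goes in short steps, Python scripts to look and compute and a tool call to move; the robot and the scene stay as the last step left them, time stands still between calls to the robot, and variables do not carry over. Pictures are saved under pics/ and viewed, and the job is handed in when it is done.

Besides the shell and the picture viewer there is one more tool, called after ">>>" as name(argument=value, ...), one argument or row to a line, values as JSON. drive_tool: Moves the arm, as the interface text tells. Its arguments: {"type":"object","properties":{"steps":{"type":"array","items":{"type":"array"}},"jaw":{"type":"number"},"force":{"type":"number"}},"required":["steps"]}

```bash
mkdir -p pics
python3 - <<'E'
from workcell import bot
import cv2
s=bot.read_state();print(s)
for n in("side","top"):
    print(n,bot.camera_info(n)); cv2.imwrite(f"pics/{n}0.png",bot.read_camera(n)[:,:,::-1])
E
```

```text
{'time': 0.0, 'q': array([ 1.11608515e+00,  2.64734451e-01,  1.60538226e+00,  8.10580337e-06,
        1.27370354e+00, -3.69058723e-02]), 'joint_vel': array([-0.0003454 , -0.00273866, -0.0020093 , -0.0003535 , -0.00038433,
       -0.00097022]), 'joint_torque': array([ 1.73451022e-03, -5.15108228e+01, -3.67316830e+01, -1.12822818e-04,
        1.27848750e-02,  2.32616196e-05]), 'tool_pos': array([0.2735644 , 0.61627478, 0.22997017]), 'tcp_rot': array([-0.65141332, -3.07275134,  0.00339037]), 'wrist_force': array([0.10796813, 0.03037315, 0.43175975]), 'torque': array([-0.02113588, -0.03853768, -0.00244066]), 'width': 1.0007296313149796}
side {'fx': 481.90623073818807, 'fy': 481.90623073818807, 'cx': 323.78982989725546, 'cy': 198.8221971895145, 'position': array([ 0.10675353, -0.99788775,  0.95326064]), 'attitude': array([-2.18936767,  0.41424796, -0.23739907])}
top {'fx': 425.34152687560305, 'fy': 425.34152687560305, 'cx': 323.5927743825619, 'cy': 204.54007946317176, 'position': array([0.39716433, 0.01112612, 1.33202583]), 'attitude': array([-2.13703053,  2.18939256, -0.14651313])}
```

View pics/side0.png

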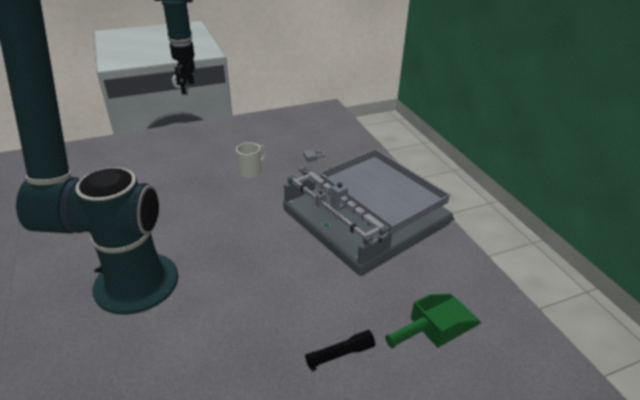

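View pics/top0.png

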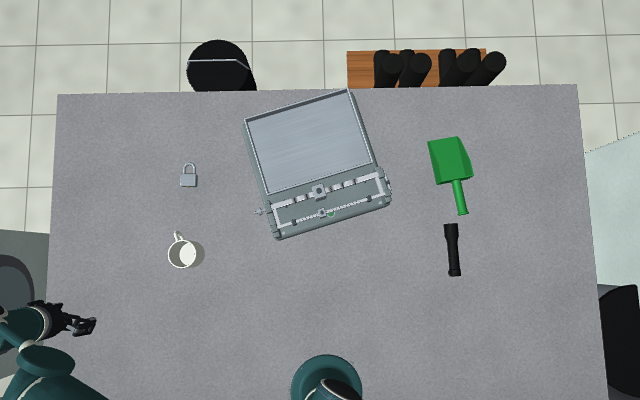

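The side view shows the scale at about (365,205). In the top view it is at about (315,165), turned about 17°, with the large poise at (319,191) and the small one at (323,212). I'll zoom in next.

Run:
```python
import cv2
a=cv2.imread("pics/top0.png")[155:245,245:400]; cv2.imwrite("pics/t0z.png",cv2.resize(a,None,fx=5,fy=5,interpolation=cv2.INTER_CUBIC))
a=cv2.imread("pics/side0.png")[145:275,275:405]; cv2.imwrite("pics/s0z.png",cv2.resize(a,None,fx=4.5,fy=4.5,interpolation=cv2.INTER_CUBIC))
```

```text
(no output)
```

View pics/t0z.png

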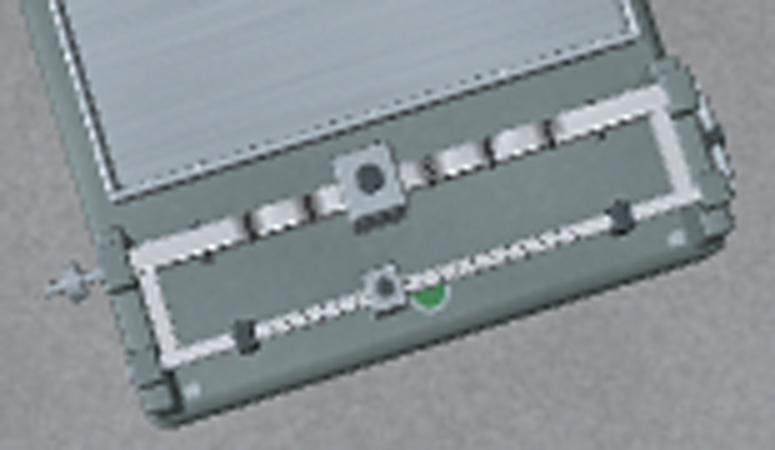

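View pics/s0z.png

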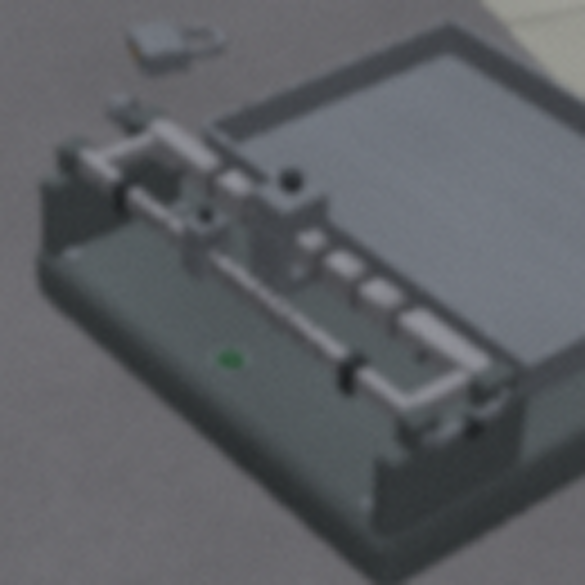

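```bash
cat > h.py <<'E'
import numpy as np
from workcell import bot
from scipy.spatial.transform import Rotation as R
I={n:bot.camera_info(n) for n in("side","top")}
def cast(n,u,v,z):
    c=I[n];d=R.from_rotvec(c["attitude"]).apply([(u-c["cx"])/c["fx"],(v-c["cy"])/c["fy"],1])
    p=c["position"];return p+d*(z-p[2])/d[2]
def proj(n,P):
    c=I[n];q=R.from_rotvec(c["attitude"]).inv().apply(np.array(P)-c["position"])
    return q[...,0]/q[...,2]*c["fx"]+c["cx"],q[...,1]/q[...,2]*c["fy"]+c["cy"]
tz=lambda u,v:((u+.5)/5-.5+245,(v+.5)/5-.5+155)
sz=lambda u,v:((u+.5)/4.5-.5+275,(v+.5)/4.5-.5+145)
def rigid(A,B):
    a=A[:,:2]-A[:,:2].mean(0);b=B[:,:2]-B[:,:2].mean(0)
    th=np.arctan2((a[:,0]*b[:,1]-a[:,1]*b[:,0]).sum(),(a*b).sum())
    r=np.array([[np.cos(th),-np.sin(th)],[np.sin(th),np.cos(th)]])
    t=B[:,:2].mean(0)-r@A[:,:2].mean(0)
    return th,r,t,(A[:,:2]@r.T+t-B[:,:2])
E
python3 - <<'E'
from h import *
np.set_printoptions(precision=4,suppress=True)
A=np.array([[-.105,.09,.13],[-.105,.054,.13],[-.105,-.018,.13],[-.105,-.054,.13],[-.105,-.09,.13],[-.165,.113,.139],[-.165,-.113,.139]])
px=[(247,226),(308,207),(428,170),(488,152),(546,135),(245,334),(621,216)]
B=np.array([cast("top",*tz(*p),a[2]) for p,a in zip(px,A)])
th,r,t,res=rigid(A,B);print(np.degrees(th),t);print(res*1e3)
S=A[5:];Bs=np.array([cast("side",*sz(*p),a[2]) for p,a in zip([(122,192),(349,366)],S)])
print("side",rigid(S,Bs)[:3],"pred",S[:,:2]@r.T+t,Bs)
for nm,f,n,p,z in[("L",tz,"top",(370,178),.170),("L",sz,"side",(291,179),.170),("S",tz,"top",(386,287),.164),("S",sz,"side",(206,213),.164)]:
    P=cast(n,*f(*p),z);print(nm,n,P,"scale",r.T@(P[:2]-t))
E
```

```text
16.236296198809068 [0.6874 0.021 ]
[[-0.0908 -0.7265]
 [-0.1512 -0.3304]
 [ 0.1946 -0.4009]
 [ 0.6166 -0.3014]
 [ 1.568  -1.2756]
 [-1.6726  2.9653]
 [-0.4646  0.0694]]
side (np.float64(0.3000906853513971), array([[ 0.9553, -0.2956],
       [ 0.2956,  0.9553]]), array([0.6799, 0.0118])) pred [[ 0.4974  0.0834]
 [ 0.5605 -0.1336]] [[ 0.4901  0.0671  0.139 ]
 [ 0.5545 -0.1411  0.139 ]]
L top [0.5812 0.0081 0.17  ] scale [-0.1055  0.0174]
L side [0.5792 0.0031 0.17  ] scale [-0.1089  0.0131]
S top [0.5211 0.0007 0.164 ] scale [-0.1654  0.027 ]
S side [ 0.5192 -0.0043  0.164 ] scale [-0.1685  0.0228]
```

```bash
cat >> h.py <<'E'
TH=np.radians(16.4);T0=np.array([.6865,.0195])
def s2w(x,y):
    c,s=np.cos(TH),np.sin(TH);return T0+np.array([c*x-s*y,s*x+c*y])
def plan(x,y,z):
    s=bot.read_state();M=R.from_rotvec(s["tcp_rot"]).as_matrix()
    Y=np.array([-np.sin(TH),np.cos(TH),0]);
    a=M.T@Y;tw=np.degrees(np.arctan2(-a[0],a[1]));tw=(tw+90)%180-90
    d=np.r_[s2w(x,y),z]-s["tool_pos"]
    M2=M@R.from_euler('z',tw,degrees=True).as_matrix()
    p=s["tool_pos"][:2]-T0;c,si=np.cos(TH),np.sin(TH)
    print("t",round(s["time"],2),"pos",s["tool_pos"].round(4),"twist",round(tw,2),"shift now",(M.T@d*1e3).round(1),"after twist",(M2.T@d*1e3).round(1),"scale xy",(np.array([c*p[0]+si*p[1],-si*p[0]+c*p[1]])*1e3).round(1),"F",s["wrist_force"].round(2),"w",round(s["width"],2),"toolY",M[:,1].round(2))
E
python3 -c "
from h import *
plan(-.105,.065,.23)"
```

```text
t 0.1 pos [0.2736 0.6164 0.2301] twist -40.34 shift now [-497.5 -396.4    0.8] after twist [-122.6 -624.2    0.8] scale xy [-227.6  689.2] F [0.26 0.71 0.45] w 0.99 toolY [ 0.41  0.91 -0.  ]
```

>>> drive_tool(
  steps=[
    [[0,0,0],-6.7],
    [[0,0,0],-6.7],
    [[0,0,0],-6.7],
    [[0,0,0],-6.7],
    [[0,0,0],-6.7],
    [[0,0,0],-6.8],
  ],
  jaw=0,
)

```text
time: 0.6
tool_pos: [0.2737, 0.6166, 0.2305]
tcp_rot: [0.456, -3.108, 0.002]
wrist_force: [-0.1, -0.1, -0.2]
width: 0.143
```

>>> drive_tool(
  steps=[
    [[-7,-35,0],0],
    [[-7,-35,0],0],
    [[-7,-35,0],0],
    [[-7,-35,0],0],
    [[-7,-35,0],0],
    [[-7,-35,0],0],
    [[-7,-35,0],0],
    [[-7,-35,0],0],
  ],
)

```text
time: 1.27
tool_pos: [0.4067, 0.3622, 0.2308]
tcp_rot: [0.447, -3.109, 0.001]
wrist_force: [0.6, -0.3, -0.0]
width: 0.001
```

>>> drive_tool(
  steps=[
    [[-8,-35,0],0],
    [[-8,-35,0],0],
    [[-8,-35,0],0],
    [[-8,-35,0],0],
    [[-8,-35,0],0],
    [[-8,-35,0],0],
    [[-8,-35,0],0],
    [[-8,-35,0],0],
  ],
)

```text
time: 1.93
tool_pos: [0.547, 0.1116, 0.2309]
tcp_rot: [0.447, -3.109, -0.0]
wrist_force: [1.0, -0.1, -0.1]
width: -0.002
```

```bash
python3 -c "
from h import *
plan(-.105,.065,.2)"
```

```text
t 1.93 pos [0.547  0.1116 0.2309] twist -0.05 shift now [ -2.9 -62.8  30.9] after twist [ -2.8 -62.8  30.9] scale xy [-107.8  127.8] F [ 0.97 -0.06 -0.11] w -0.0 toolY [-0.28  0.96  0.  ]
```

>>> drive_tool(
  steps=[
    [[-1,-20,10],0],
    [[-1,-20,10],0],
    [[-1,-18,10],0],
    [[0,0,0],0],
    [[0,0,0],0],
  ],
)

```text
time: 2.35
tool_pos: [0.5652, 0.0579, 0.2]
tcp_rot: [0.443, -3.107, -0.001]
wrist_force: [-0.4, 0.1, 0.2]
width: -0.001
```

Run:
```python
from h import *
import cv2
plan(-.105,.065,.145)
a=bot.read_camera("side")[115:275,265:425,::-1]; cv2.imwrite("pics/s1z.png",cv2.resize(a,None,fx=3.6,fy=3.6,interpolation=cv2.INTER_CUBIC))
a=bot.read_camera("top")[145:245,245:400,::-1]; cv2.imwrite("pics/t1z.png",cv2.resize(a,None,fx=5,fy=5,interpolation=cv2.INTER_CUBIC))
```

```text
t 2.35 pos [0.5652 0.0579 0.2   ] twist -0.16 shift now [-0.7 -6.1 54.9] after twist [-0.7 -6.1 54.9] scale xy [-105.6   71.1] F [-0.44  0.05  0.15] w -0.0 toolY [-0.28  0.96  0.  ]
```

View pics/s1z.png

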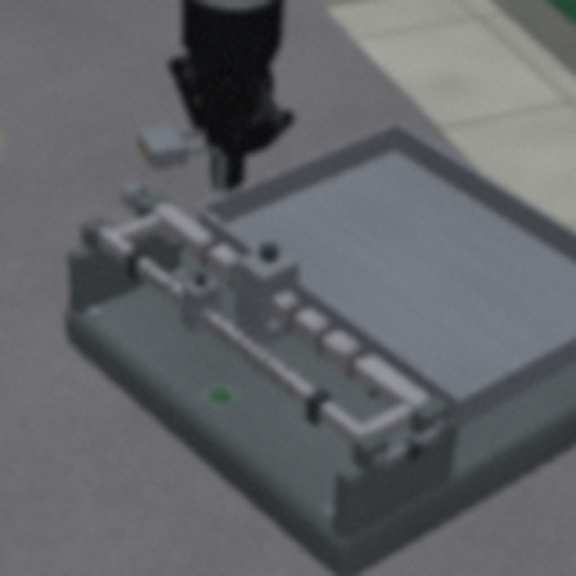

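View pics/t1z.png

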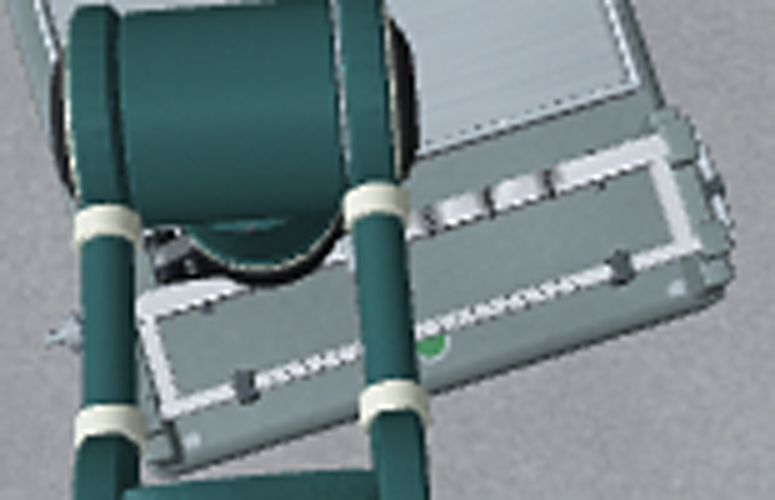

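The side view shows the shut fingertip at (228,188) in the crop, above the large beam on the zero side of the large poise, whose knob is at (268,252). The way down is clear. In the top view the arm hides the poises.

>>> drive_tool(
  steps=[
    [[0,0,15],0],
    [[0,0,15],0],
    [[0,0,15],0],
    [[0,0,10],0],
    [[0,0,0],0],
    [[0,0,0],0],
  ],
)

```text
time: 2.95
tool_pos: [0.5656, 0.0594, 0.1462]
tcp_rot: [0.449, -3.109, -0.0]
wrist_force: [0.5, 0.0, -0.6]
width: 0.004
```

>>> drive_tool(
  steps=[
    [[0,-3,0],0],
    [[0,-3,0],0],
    [[0,-3,0],0],
    [[0,-3,0],0],
    [[0,0,0],0],
    [[0,0,0],0],
  ],
)

```text
time: 3.45
tool_pos: [0.5696, 0.0467, 0.1466]
tcp_rot: [-0.446, 3.109, -0.0]
wrist_force: [-0.1, 0.3, -0.6]
width: 0.006
```

```bash
python3 -c "
from h import *
plan(-.105,.0495,.145)"
```

```text
t 3.45 pos [0.5696 0.0467 0.1466] twist -0.08 shift now [ 0.6 -9.6  1.6] after twist [ 0.6 -9.6  1.6] scale xy [-104.4   59.1] F [-0.14  0.28 -0.55] w 0.01 toolY [-0.28  0.96 -0.  ]
```

>>> drive_tool(
  steps=[
    [[0,-2,0],0],
    [[0,-2,0],0],
    [[0,-2,0],0],
    [[0,0,0],0],
  ],
)

```text
time: 3.78
tool_pos: [0.5712, 0.041, 0.1463]
tcp_rot: [0.447, -3.11, 0.0]
wrist_force: [0.3, 0.4, 0.4]
width: -0.002
```

>>> drive_tool(
  steps=[
    [[0,-2,0],0],
    [[0,-1,0],0],
    [[0,0,0],0],
  ],
)

```text
time: 4.03
tool_pos: [0.572, 0.0383, 0.1463]
tcp_rot: [0.447, -3.11, 0.0]
wrist_force: [0.7, 0.2, 0.1]
width: 0.0
```

>>> drive_tool(
  steps=[
    [[0,-2,0],0],
    [[0,-1,0],0],
    [[0,0,0],0],
  ],
)

```text
time: 4.28
tool_pos: [0.5726, 0.0359, 0.1463]
tcp_rot: [0.447, -3.109, -0.002]
wrist_force: [-1.3, 2.5, 0.5]
width: -0.003
```

>>> drive_tool(
  steps=[
    [[0,-2,0],0],
    [[0,-2,0],0],
    [[0,-1,0],0],
    [[0,0,0],0],
  ],
)

```text
time: 4.62
tool_pos: [0.5739, 0.0327, 0.1471]
tcp_rot: [-0.446, 3.11, 0.005]
wrist_force: [-3.5, 6.9, 4.5]
width: 0.001
```

>>> drive_tool(
  steps=[
    [[0,-2,0],0],
    [[0,-2,0],0],
    [[0,-1,0],0],
    [[0,0,0],0],
  ],
)

```text
time: 4.95
tool_pos: [0.5757, 0.0274, 0.147]
tcp_rot: [-0.447, 3.109, 0.004]
wrist_force: [-1.7, 6.1, 3.8]
width: 0.002
```

>>> drive_tool(
  steps=[
    [[0,-2,0],0],
    [[0,-2,0],0],
    [[0,-1,0],0],
    [[0,0,0],0],
  ],
)

```text
time: 5.28
tool_pos: [0.5774, 0.0212, 0.1467]
tcp_rot: [-0.448, 3.108, -0.001]
wrist_force: [-0.1, 0.1, 0.8]
width: -0.003
```

>>> drive_tool(
  steps=[
    [[0,-2,0],0],
    [[0,-2,0],0],
    [[0,-1,0],0],
    [[0,0,0],0],
  ],
)

```text
time: 5.62
tool_pos: [0.5784, 0.0156, 0.1461]
tcp_rot: [0.447, -3.109, 0.001]
wrist_force: [0.3, -0.9, -1.1]
width: -0.005
```

```bash
python3 -c "
from h import *
plan(-.105,.0175,.145)"
```

```text
t 5.62 pos [0.5784 0.0156 0.1461] twist -0.05 shift now [ 0.2 -9.3  1.1] after twist [ 0.2 -9.3  1.1] scale xy [-104.8   26.8] F [ 0.31 -0.94 -1.15] w -0.0 toolY [-0.28  0.96 -0.  ]
```

>>> drive_tool(
  steps=[
    [[0,-2,0],0],
    [[0,-2,0],0],
    [[0,0,0],0],
  ],
)

```text
time: 5.87
tool_pos: [0.5795, 0.012, 0.1461]
tcp_rot: [0.447, -3.109, 0.001]
wrist_force: [0.8, 0.4, 0.2]
width: -0.002
```

>>> drive_tool(
  steps=[
    [[0,-2,0],0],
    [[0,-2,0],0],
    [[0,0,0],0],
  ],
)

```text
time: 6.12
tool_pos: [0.5808, 0.0082, 0.1463]
tcp_rot: [-0.447, 3.11, -0.001]
wrist_force: [0.3, 0.1, -0.4]
width: -0.0
```

>>> drive_tool(
  steps=[
    [[0,-2,0],0],
    [[0,0,0],0],
    [[0,0,0],0],
  ],
)

```text
time: 6.37
tool_pos: [0.5813, 0.0067, 0.1463]
tcp_rot: [-0.447, 3.11, -0.0]
wrist_force: [0.1, -0.3, 0.3]
width: -0.0
```

Run:
```python
from h import *
import cv2
plan(-.105,.0135,.145)
a=bot.read_camera("side")[115:275,265:425,::-1]; cv2.imwrite("pics/s2z.png",cv2.resize(a,None,fx=3.6,fy=3.6,interpolation=cv2.INTER_CUBIC))
```

```text
t 6.37 pos [0.5813 0.0067 0.1463] twist -0.05 shift now [ 0.4 -3.9  1.3] after twist [ 0.4 -3.9  1.3] scale xy [-104.6   17.4] F [ 0.09 -0.29  0.32] w -0.0 toolY [-0.28  0.96 -0.  ]
```

View pics/s2z.png

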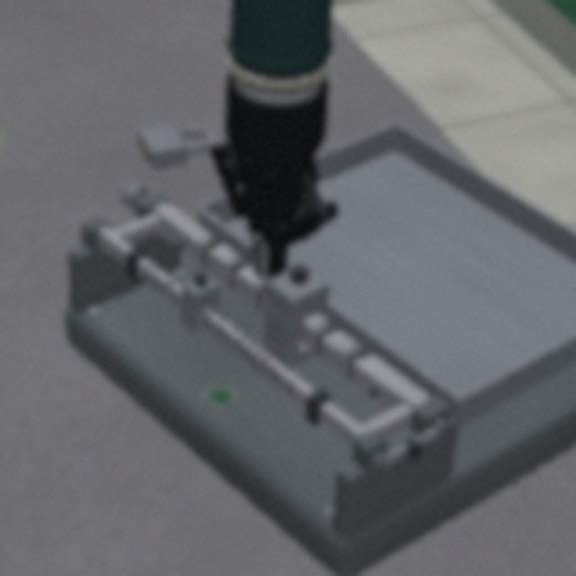

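The side crop shows the knob moved from (268,252) to (299,274). Force rose to about 7 N while climbing and then fell to zero. I'll back off, lift, and move over to the small poise.

>>> drive_tool(
  steps=[
    [[0,5,0],0],
    [[0,5,0],0],
    [[0,0,-20],0],
    [[0,0,-20],0],
    [[0,0,-20],0],
    [[20,-12,0],0],
    [[20,-13,0],0],
    [[20,-13,0],0],
  ],
)

```text
time: 7.08
tool_pos: [0.5313, -0.0366, 0.207]
tcp_rot: [-0.45, 3.108, -0.0]
wrist_force: [0.3, -0.2, 0.3]
width: 0.0
```

>>> drive_tool(
  steps=[
    [[0,0,0],0],
    [[0,0,0],0],
  ],
)

```text
time: 7.25
tool_pos: [0.5309, -0.037, 0.2064]
tcp_rot: [-0.445, 3.11, 0.0]
wrist_force: [0.3, 1.2, 0.0]
width: -0.002
```

Run:
```python
from h import *
import cv2
plan(-.166,-.01,.145)
a=bot.read_camera("side")[115:275,265:425,::-1]; cv2.imwrite("pics/s3z.png",cv2.resize(a,None,fx=3.6,fy=3.6,interpolation=cv2.INTER_CUBIC))
for y in(.018,0,-.018):
  for z in(.17,.175):
    u,v=proj("side",np.r_[s2w(-.105,y),z]); print(y,z,((u-265+.5)*3.6-.5).round(1),((v-115+.5)*3.6-.5).round(1))
```

```text
t 7.25 pos [ 0.5309 -0.037   0.2064] twist -0.12 shift now [ 0.8  0.3 61.4] after twist [ 0.8  0.3 61.4] scale xy [-165.2  -10.3] F [0.29 1.19 0.  ] w -0.0 toolY [-0.28  0.96  0.  ]
0.018 0.17 268.4 247.9
0.018 0.175 268.7 242.7
0 0.17 283.3 258.7
0 0.175 283.6 253.4
-0.018 0.17 298.4 269.6
-0.018 0.175 298.8 264.3
```

View pics/s3z.png

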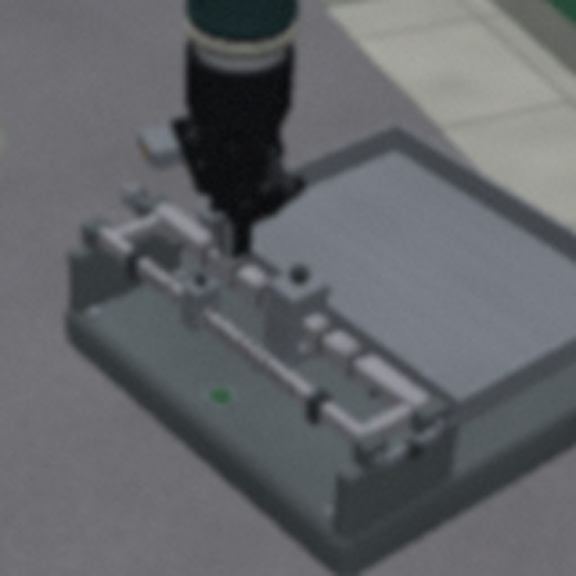

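The large poise knob has moved by (31,22) crop pixels against a predicted (30,22) for one notch, and it stays there with no contact. The fingertip now hangs behind the small poise, so I'll lower it and push to the zero stop.

>>> drive_tool(
  steps=[
    [[0,-2,15],0],
    [[0,0,15],0],
    [[0,0,15],0],
    [[0,0,15],0],
    [[0,0,0],0],
    [[0,4,0],0],
    [[0,4,0],0],
    [[0,0,0],0],
  ],
)

```text
time: 7.97
tool_pos: [0.5307, -0.0302, 0.1475]
tcp_rot: [-0.448, 3.108, -0.0]
wrist_force: [0.5, -0.7, -0.1]
width: 0.002
```

>>> drive_tool(
  steps=[
    [[0,4,0],0],
    [[0,4,0],0],
    [[0,4,0],0],
    [[0,4,0],0],
    [[0,4,0],0],
    [[0,4,0],0],
    [[0,4,0],0],
    [[0,4,0],0],
  ],
)

```text
time: 8.63
tool_pos: [0.5208, -0.0002, 0.1464]
tcp_rot: [-0.447, 3.109, -0.0]
wrist_force: [0.4, 0.3, 0.2]
width: -0.005
```

>>> drive_tool(
  steps=[
    [[0,4,0],0],
    [[0,4,0],0],
    [[0,4,0],0],
    [[0,4,0],0],
    [[0,4,0],0],
    [[0,4,0],0],
    [[0,2,0],0],
    [[0,0,0],0],
  ],
)

```text
time: 9.3
tool_pos: [0.5131, 0.025, 0.1461]
tcp_rot: [0.448, -3.109, -0.001]
wrist_force: [-0.5, 0.2, 0.2]
width: 0.0
```

```bash
python3 -c "
from h import *
plan(-.165,.0705,.145)"
```

```text
t 9.3 pos [0.5131 0.025  0.1461] twist -0.01 shift now [ 0.2 16.3  1.1] after twist [ 0.2 16.3  1.1] scale xy [-164.8   54.2] F [-0.55  0.24  0.18] w 0.0 toolY [-0.28  0.96  0.  ]
```

>>> drive_tool(
  steps=[
    [[0,3,0],0],
    [[0,3,0],0],
    [[0,3,0],0],
    [[0,3,0],0],
    [[0,0,0],0],
  ],
)

```text
time: 9.72
tool_pos: [0.5098, 0.0365, 0.1461]
tcp_rot: [0.447, -3.109, -0.001]
wrist_force: [-0.1, 0.2, 0.7]
width: 0.004
```

>>> drive_tool(
  steps=[
    [[0,1,0],0],
    [[0,1,0],0],
    [[0,0,0],0],
  ],
)

```text
time: 9.97
tool_pos: [0.5095, 0.038, 0.1463]
tcp_rot: [0.447, -3.109, -0.0]
wrist_force: [0.2, -0.0, -0.4]
width: -0.001
```

>>> drive_tool(
  steps=[
    [[0,1,0],0],
    [[0,1,0],0],
    [[0,0,0],0],
  ],
)

```text
time: 10.22
tool_pos: [0.509, 0.0399, 0.1463]
tcp_rot: [0.447, -3.11, -0.0]
wrist_force: [0.2, -1.5, 0.0]
width: 0.001
```

>>> drive_tool(
  steps=[
    [[0,1,0],0],
    [[0,1,0],0],
    [[0,0,0],0],
  ],
)

```text
time: 10.47
tool_pos: [0.5084, 0.0419, 0.1463]
tcp_rot: [-0.447, 3.11, 0.0]
wrist_force: [0.7, -0.8, 0.3]
width: 0.004
```

Run:
```python
from h import *
import cv2
plan(-.165,.0705,.145)
a=bot.read_camera("side")[115:275,265:425,::-1]; cv2.imwrite("pics/s4z.png",cv2.resize(a,None,fx=3.6,fy=3.6,interpolation=cv2.INTER_CUBIC))
```

```text
t 10.47 pos [0.5084 0.0419 0.1463] twist -0.03 shift now [ 0.5 -1.2  1.3] after twist [ 0.5 -1.2  1.3] scale xy [-164.5   71.7] F [ 0.75 -0.84  0.28] w 0.0 toolY [-0.28  0.96  0.  ]
```

View pics/s4z.png

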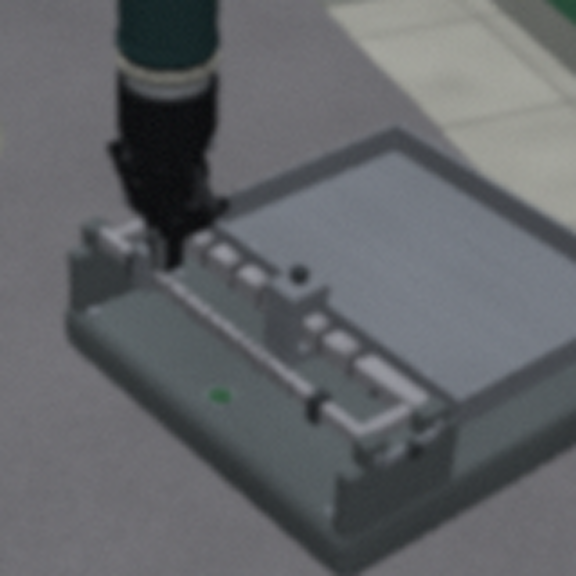

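The side crop shows the fingertip at (170,265) against the small poise, which is nearly at the collar at (135,262). The stop hasn't been felt yet, so I'll go on in 1 mm steps.

>>> drive_tool(
  steps=[
    [[0,1,0],0],
    [[0,0,0],0],
    [[0,0,0],0],
  ],
)

```text
time: 10.77
tool_pos: [0.5081, 0.0428, 0.1463]
tcp_rot: [0.447, -3.11, -0.0]
wrist_force: [-1.0, -1.0, -0.1]
width: 0.003
```

>>> drive_tool(
  steps=[
    [[0,1,0],0],
    [[0,0,0],0],
    [[0,0,0],0],
  ],
)

```text
time: 11.02
tool_pos: [0.5079, 0.0436, 0.1463]
tcp_rot: [-0.447, 3.11, -0.0]
wrist_force: [-1.2, -1.0, -0.0]
width: -0.001
```

>>> drive_tool(
  steps=[
    [[0,1,0],0],
    [[0,0,0],0],
    [[0,0,0],0],
  ],
)

```text
time: 11.27
tool_pos: [0.5078, 0.044, 0.1463]
tcp_rot: [-0.447, 3.109, -0.002]
wrist_force: [0.1, -4.7, 0.1]
width: 0.005
```

>>> drive_tool(
  steps=[
    [[0,1,0],0],
    [[0,0,0],0],
    [[0,0,0],0],
  ],
)

```text
time: 11.52
tool_pos: [0.5077, 0.0441, 0.1463]
tcp_rot: [-0.448, 3.109, -0.004]
wrist_force: [1.1, -7.2, -1.2]
width: 0.002
```

Force rises to 7 N and the tool no longer advances, so the poise is against the stop. I'll back off and lift clear.

>>> drive_tool(
  steps=[
    [[0,-4,0],0],
    [[0,-6,0],0],
    [[0,0,0],0],
    [[0,0,-20],0],
    [[0,0,-20],0],
    [[0,0,-30],0],
    [[0,0,-30],0],
    [[0,0,-30],0],
  ],
)

```text
time: 12.18
tool_pos: [0.5096, 0.0364, 0.2773]
tcp_rot: [0.447, -3.109, -0.002]
wrist_force: [0.5, -0.6, -0.3]
width: -0.0
```

>>> drive_tool(
  steps=[
    [[0,40,0],0],
    [[0,40,0],0],
    [[0,40,0],0],
    [[0,40,0],0],
    [[0,40,0],0],
    [[0,40,0],0],
    [[0,40,0],0],
    [[0,0,0],0],
  ],
)

```text
time: 12.85
tool_pos: [0.4285, 0.3109, 0.2763]
tcp_rot: [0.456, -3.107, -0.007]
wrist_force: [-0.3, 0.0, -0.3]
width: 0.0
```

Run:
```python
from h import *
import cv2
plan(-.165,.0705,.145)
i=bot.read_camera("side")[:,:,::-1];cv2.imwrite("pics/side5.png",i)
cv2.imwrite("pics/s5z.png",cv2.resize(i[145:275,275:405],None,fx=4.5,fy=4.5,interpolation=cv2.INTER_CUBIC))
i=bot.read_camera("top")[:,:,::-1];cv2.imwrite("pics/top5.png",i)
cv2.imwrite("pics/t5z.png",cv2.resize(i[155:245,245:400],None,fx=5,fy=5,interpolation=cv2.INTER_CUBIC))
```

```text
t 12.85 pos [0.4285 0.3109 0.2763] twist 0.29 shift now [   1.1 -282.5  130. ] after twist [  -0.3 -282.5  130. ] scale xy [-165.2  352.4] F [-0.35  0.02 -0.3 ] w 0.0 toolY [-0.29  0.96  0.  ]
```

View pics/s5z.png

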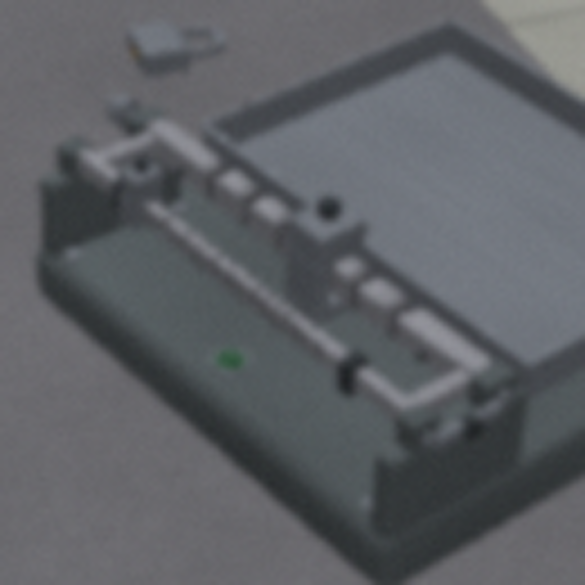

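View pics/t5z.png

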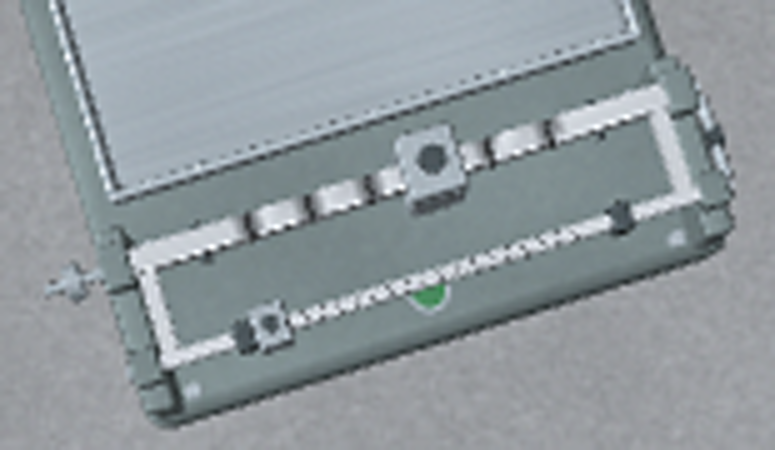

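View pics/top5.png

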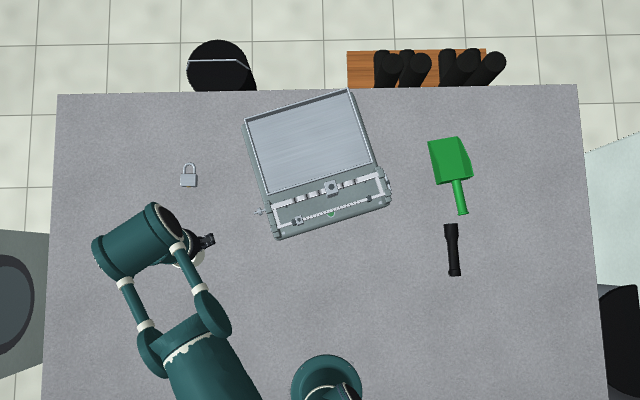

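The top crop shows the notches at columns 247, 308 and 370 free, the large poise over the next one (knob at (432,157)), and the small poise touching the collar (269,324). One last check that the mug and the other things are unmoved, and the poise positions as numbers.

Run:
```python
from h import *
import cv2
for n,p,z,x0 in[("L",(432,157),.170,(370,178)),("S",(269,324),.164,(386,287))]:
    P,Q=[cast("top",*tz(*q),z)[:2] for q in(p,x0)];c,s=np.cos(TH),np.sin(TH)
    print(n,[(np.array([c*a[0]+s*a[1],-s*a[0]+c*a[1]])*1e3).round(1) for a in(P-T0,Q-T0)])
for n in("side","top"):
    d=cv2.absdiff(cv2.imread(f"pics/{n}0.png"),cv2.imread(f"pics/{n}5.png")).max(2)
    for nm,b in({"mug":(230,135,270,182),"padlock":(300,145,330,165),"torch":(300,325,380,372),"scoop":(382,288,485,350)} if n=="side" else {"padlock":(175,158,203,192),"torch":(440,218,465,280),"scoop":(424,132,476,218)}).items():
        print(n,nm,(d[b[1]:b[3],b[0]:b[2]]>40).sum())
i=cv2.imread("pics/side5.png")[100:200,200:340];cv2.imwrite("pics/mug5.png",cv2.resize(i,None,fx=4,fy=4))
print(bot.read_state()["joint_vel"].round(3))
```

```text
L [array([-103.5,  -17.4]), array([-104.2,   18.8])]
S [array([-163.9,   96.3]), array([-164. ,   28.7])]
side mug 0
side padlock 0
side torch 0
side scoop 0
top padlock 0
top torch 0
top scoop 0
[-0.051 -0.012  0.011 -0.016  0.002 -0.005]
```

View pics/mug5.png

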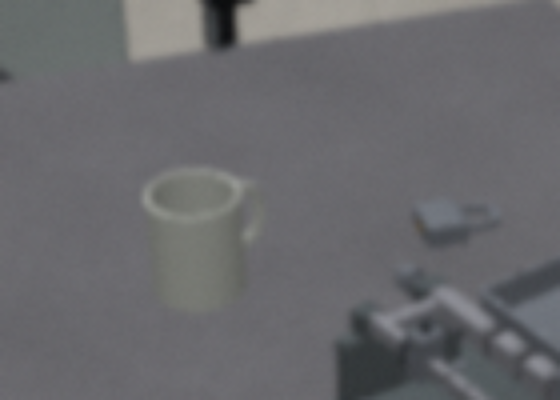

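The mug stands upright at (195,240) in the crop, and the other things are unmoved. The large poise is at y ≈ -17.4 mm (target -18) and the small one at about +96 mm (target +95). Handing in.

```bash
python3 -c "
from workcell import bot
print(bot.finish_job())"
```

```text
the job is handed in; nothing more can be done
None
```

I pushed the large poise one notch on with the shut fingertips, from the second to the third notch after zero. I then slid the small poise back about 68 mm to its zero stop, and handed the job in with the arm clear, at about 13 s of the 64 s allowed.

**Large poise:** In the last top picture its knob is at scale y ≈ -17.4 mm (target -18). Pushing force rose to about 7–9 N and then fell to nothing, as expected when it climbs out of one notch and drops into the next. The drop in height was not measured directly. I infer it from the force, and from the side view, where the knob shifted as predicted for one notch at the same height.

**Small poise:** It measures y ≈ +96 mm (target +95) and appears touching the collar. At the end the force rose to 7 N while the tool stopped advancing.

**Surroundings:** The mug, padlock, torch and scoop show no change between the first and last pictures. The mug was checked in the side view only, as the arm hid it from above.

**Disagreement:** The side camera's two-point estimate of the scale's position was roughly 10 mm off the top camera's. I used the top view and confirmed it by touch; contact with the large poise came within about 2 mm of the prediction.

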